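# Unlatch the charging pod and hold its flip cover open

### The job

On the charging pod with the orange lever and orange thumb disc, press the lever down until it clicks and stays down by itself. Then, with the lever let go, raise that pod's spring-shut cover and hold it open at 60 degrees (within 8) so that a carer can see to the charging contacts; finish while still holding it there, steady, with the gripper's fingers. Leave the blue pod, the jar, the torch and the pill organiser alone.

Things in the scene. Friction and masses are not known exactly. Their poses are not given: they have to be found in the camera images.
- pod_orange: charging pod, grey open-topped plastic box fixed to the shelf, 100 x 100 mm, rim 60 mm high; origin at the centre of its underside, x axis towards its back (hinge side), y to its left, z up. At its front (-x side) sits the orange latch lever, on its cover stands the orange thumb disc
- cover_orange (a joint): angle of that pod's flip cover, 0 = shut, grows as the front edge rises, limit 1.75 rad (60 degrees = 1.047). Dark grey plate 95 long (x) x 100 wide x 8 mm, top 68 mm above the shelf when shut, hinged about the pod's y axis at pod x = +45, z = 64 mm. A spring (about 0.10 N m shut, 0.17 N m at 60 degrees) always pulls it shut; while the lever is up, the lever's nose hooks over its front edge and it cannot be lifted
- disc_orange (a point): centre of the orange thumb disc on the cover: a round disc of 36 mm diameter, 14 mm thick along the pod's y, flat faces to +y and -y, on a 10 mm thick neck; pinch it across its faces. With the cover shut it lies at pod x = -20, z = 100 mm (32 mm above the cover's top); from the hinge it is 65 mm forward and 36 mm up, and swings with the cover
- hinge_orange (a point): point in the middle of the cover's hinge line (pod x = +45, z = 64 mm); its axes turn with the cover
- lever_orange (a joint): angle of the orange latch lever, 0 = up (cover caught), 0.5 rad = fully down, its stop. Pivots about the pod's y axis at pod x = -47, z = 36 mm. Sprung up: pressing at the pad takes about 7 N; past 0.38 rad it snaps on to 0.5 and a detent keeps it there by itself; about 2 N upwards would lift it out again
- pad_orange (a point): top middle of the lever's pressing pad, a paddle in orange, 36 mm wide and 6 mm thick that sticks out in front of the pod from pod x = -57 to -115 mm. The point is at pod x = -101, z = 44 mm when up; fully down it is at the same x to 3 mm and z = 17 mm. The lever's upright nose (up to pod z = 76 mm) swings towards the presser, to 20 mm from the pad point
- pod_blue: charging pod, grey open-topped plastic box fixed to the shelf, 100 x 100 mm, rim 60 mm high; origin at the centre of its underside, x axis towards its back (hinge side), y to its left, z up. At its front (-x side) sits the blue latch lever, on its cover stands the blue thumb disc
- cover_blue (a joint): angle of that pod's flip cover, 0 = shut, grows as the front edge rises, limit 1.75 rad (60 degrees = 1.047). Dark grey plate 95 long (x) x 100 wide x 8 mm, top 68 mm above the shelf when shut, hinged about the pod's y axis at pod x = +45, z = 64 mm. A spring (about 0.10 N m shut, 0.17 N m at 60 degrees) always pulls it shut; while the lever is up, the lever's nose hooks over its front edge and it cannot be lifted
- disc_blue (a point): centre of the blue thumb disc on the cover: a round disc of 36 mm diameter, 14 mm thick along the pod's y, flat faces to +y and -y, on a 10 mm thick neck; pinch it across its faces. With the cover shut it lies at pod x = -20, z = 100 mm (32 mm above the cover's top); from the hinge it is 65 mm forward and 36 mm up, and swings with the cover
- hinge_blue (a point): point in the middle of the cover's hinge line (pod x = +45, z = 64 mm); its axes turn with the cover
- lever_blue (a joint): angle of the blue latch lever, 0 = up (cover caught), 0.5 rad = fully down, its stop. Pivots about the pod's y axis at pod x = -47, z = 36 mm. Sprung up: pressing at the pad takes about 7 N; past 0.38 rad it snaps on to 0.5 and a detent keeps it there by itself; about 2 N upwards would lift it out again
- pad_blue (a point): top middle of the lever's pressing pad, a paddle in blue, 36 mm wide and 6 mm thick that sticks out in front of the pod from pod x = -57 to -115 mm. The point is at pod x = -101, z = 44 mm when up; fully down it is at the same x to 3 mm and z = 17 mm. The lever's upright nose (up to pod z = 76 mm) swings towards the presser, to 20 mm from the pad point
- jar: translucent purple drying jar, 72 mm diameter, 72 mm high, loose; origin at the centre of its underside
- torch: stubby brass torch standing on its tail, 38 mm diameter, 74 mm high, loose; origin at the centre of its underside
- organiser: white plastic pill organiser lying flat, 36 x 150 x 23 mm, loose; origin at the centre of its underside, long side along its y

How it is judged:
By the outcome, as a careful person would: the job done as asked, in the order asked, and still so for the second after the job is handed in, while the arm keeps its last pose, push and grip.
It also fails if it takes over 48 s, if anything falls off the work surface, if the arm or the gripper's body presses on something with over 40 N, if the wrist force passes 120 N, or if a joint passes its speed limit or range.

### The arm

A 6-joint arm with a two-finger parallel gripper is mounted at the origin on the work surface. World frame = base frame: x ahead of the robot, y to its left, z up, the work surface at z = 0. Lengths are in m, angles in rad, forces in N, time in s.
With the tool pointing down it reaches from about 0.4 to 0.825 m from the base axis. Payload 7 kg.
Tool frame: the origin (TCP) lies midway between the tips of the shut fingers; the grasp point (between the pads) lies hold_point_z behind it (hold_point_z is the distance from the TCP to the grasp point, in m); z points along the fingers, y is the line along which they close (so a half turn about z gives the same grasp; the last joint's range is limited). The gripper opens to 88 mm and grips with 3 to 60 N. Pads are 19 mm wide; open, the fingers measure 130 mm over their backs; the gripper's body (78 mm by 193 mm) begins 47 mm behind the grasp point.
Start: joints at [1.567, 0.359, 0.012, 0, -1.224, -0.288], TCP at [0.194, 0.646, 0.227] pointing down, gripper open.
Joint ranges: [-3.07, 3.07], [-1.43, 2.12], [-1.02, 1.25], [-3.03, 1.67], [-3.05, -0], [-3.03, 3.03]. Speed limits (rad/s): [2.39, 2.39, 3.01, 3.14, 3.14, 3.14].

### API

Orientations are given as [roll, pitch, yaw] about the fixed x, y, z axes, in that order (R = Rz(yaw) Ry(pitch) Rx(roll)).
In Python, from station import * gives the robot as it stands.
- The arm moves only by the tool apply_moves, never from a script. Its argument "steps" is a list of rows, each an object with "translation": the shift along the world's x, y, z scaled (see below), a list of three; "rotation": the turn, a rotation vector about the world's x, y, z scaled (see below), a list of three. A call has exactly 10 rows; each row is the pose to reach, as a shift and turn from the pose commanded when the call began; what a row does not reach only later rows make up. The controller multiplies each number of a shift by 250 mm and each number of a turn by 30 degrees. A row lasts 1/12 s, in which the tool goes at most 41.7 mm and 7.16 degrees, less where a joint would pass 70% of its speed; a pose out of reach is approached as far as the arm can. A call with a number of a shift or a turn outside -1 to 1 is refused whole. A call with a gripper value outside its range is refused whole. "jaw" is the closure, from -1 (fully open) to 1 (shut), so that 0 is half open, set as the call begins (left out, the last holds). The fingers move at their own pace and stop on an object; "newtons" is the grip in N (left out, the last holds). Time passes only in rows, so rows that repeat a pose let the fingers close, or fill a call up. It gives the time, the measured TCP pose, the force, the opening and the grip force at its end, in the units of the state.
- get_state(): the state, without advancing time (a new reading comes with each control period).
- grab_frame(name): name is "scene" or "top"; returns the picture (420x560x3 uint8, blue, green, red); there is no depth.
- camera_model(name): a dict with "fx", "fy", "cx", "cy" (pixels), "k1" (the pictures are not rectified: a ray, as slopes to the right and down, at radius r is drawn at 1 + k1 r^2 times it, then the intrinsics apply), "xyz" and "rotation" of the camera in the world. Camera axes: x right, y down, z forward; pixel columns grow to the right and rows downward; lengths in m; the calibration is good to about 2 mm. A picture is of the moment at which its call begins. camera_model takes no time and is no camera call.
- job_done(): hands the job in; it is judged then, once.
The state is a dict: "t": time; "q": joint angles; "qd": joint speeds; "joint_efforts": joint torques, N m; "eef_pos": TCP position; "ee_rot": TCP orientation; "force": force on the tool from outside, world axes, zero at the start; "moment": the same for the moment, N m; "width": finger opening in m; "gripper_force": force on a finger pad.
Only numpy, scipy, OpenCV 4.12 (cv2) and the standard library are available. Lean on these libraries where they do the work, as an engineer would, in place of code of your own. Each camera call takes 0.05 s, during which the arm holds its last target. There are 200 camera calls.

## Working session

There is one attempt and no reset: what is moved stays moved. The work goes in short steps, Python scripts to look and compute and a tool call to move; the robot and the scene stay as the last step left them, time stands still between calls to the robot, and variables do not carry over. Pictures are saved under pics/ and viewed, at most 10 in all, crops included, and the job is handed in when it is done.

Besides the shell and the picture viewer there is one more tool, called after "Request:" by a JSON object that holds its "fn" and its "kwargs", one argument or row to a line. apply_moves: Moves the arm, as the interface text tells. Shifts and turns lie within -1 to 1; 1 stands for 250 mm of shift or 30 degrees of turn. Its arguments: {"type":"object","properties":{"steps":{"type":"array"},"jaw":{"type":"number"},"newtons":{"type":"number"}},"required":["steps"]}

```bash
mkdir -p pics; ls; python3 - <<'E'
from station import *
import cv2
s=get_state();print({k:s[k] for k in s})
for n in("scene","top"):
    print(n,camera_model(n)); cv2.imwrite(f"pics/{n}0.png",grab_frame(n))
E
```

```text
pics
{'t': 0.0, 'q': array([ 1.56709152e+00,  3.59406045e-01,  1.10602575e-02, -3.39851449e-04,
       -1.22412377e+00, -2.88080147e-01]), 'qd': array([-0.00176778, -0.00107751,  0.00096699, -0.00021149, -0.000542  ,
        0.00084061]), 'joint_efforts': array([-1.18912860e-03, -5.82718134e+01,  2.93078935e+01,  6.99760392e+00,
        6.88961009e-03, -1.47287392e-04]), 'eef_pos': array([0.19407371, 0.64597992, 0.22561278]), 'ee_rot': array([ 3.13989760e+00, -1.69113414e-04, -2.91900554e-01]), 'force': array([-0.08362253,  0.03556592,  0.61423355]), 'moment': array([-0.01504061,  0.07251374, -0.01814641]), 'gripper_force': 0.0, 'width': 0.08765663211019595}
scene {'fx': 430.02495975707194, 'fy': 430.02495975707194, 'cx': 274.0227602614133, 'cy': 208.1211640061678, 'k1': -0.05646174651505932, 'xyz': array([ 1.42624122, -0.35506185,  0.68786416]), 'rotation': array([-2.17719819,  0.00800773,  1.15925631])}
top {'fx': 478.92814947729977, 'fy': 478.92814947729977, 'cx': 274.6319300524042, 'cy': 207.58631628907892, 'k1': -0.16344654609255874, 'xyz': array([ 0.48214399, -0.0230006 ,  1.21464268]), 'rotation': array([-3.01715191,  0.00966392, -1.59353754])}
```

View pics/top0.png

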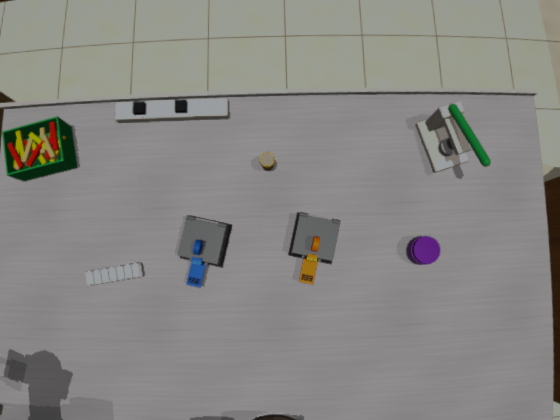

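View pics/scene0.png

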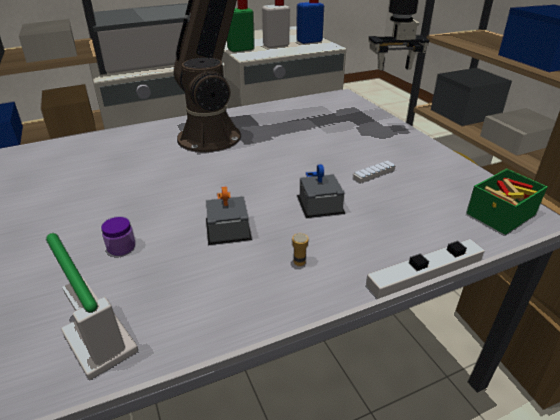

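The top view shows the orange pod at about (315,240), with its disc at (315,243) and its lever at (309,270), facing the robot. The blue pod is at (205,240), the torch at (267,160), the jar at (424,250) and the organiser at (114,274). The scene view agrees.

```bash
cat > h.py <<'E'
from station import *
import cv2, numpy as np
from scipy.spatial.transform import Rotation as Ro
def cam(n):
    c=camera_model(n); return c, Ro.from_euler('xyz',c['rotation']).as_matrix()
def rays(n,uv):
    c,R=cam(n); uv=np.asarray(uv,float).reshape(-1,2)
    d=(uv-[c['cx'],c['cy']])/[c['fx'],c['fy']]; p=d.copy()
    for _ in range(20): p=d/(1+c['k1']*(p**2).sum(1,keepdims=True))
    return c['xyz'],np.c_[p,np.ones(len(p))]@R.T
def plane(n,uv,z):
    o,d=rays(n,uv); return o+d*((z-o[2])/d[:,2:])
def two(uva,uvb):
    A=[rays('top',uva),rays('scene',uvb)]
    M=0;b=0
    for o,d in A:
        d=d[0]/np.linalg.norm(d[0]);P=np.eye(3)-np.outer(d,d);M=M+P;b=b+P@o
    return np.linalg.solve(M,b)
def project(n,X):
    c,R=cam(n); p=(np.atleast_2d(X)-c['xyz'])@R; p=p[:,:2]/p[:,2:]
    p=p*(1+c['k1']*(p**2).sum(1,keepdims=True)); return p*[c['fx'],c['fy']]+[c['cx'],c['cy']]
def orange(n,im=None):
    im=grab_frame(n) if im is None else im
    h=cv2.cvtColor(im,cv2.COLOR_BGR2HSV); m=cv2.inRange(h,(6,130,80),(26,255,255))
    k,l,st,ce=cv2.connectedComponentsWithStats(m)
    return im,l,[(i,st[i].tolist(),ce[i].round(1).tolist()) for i in range(1,k) if st[i,4]>15]
E
python3 - <<'E'
from h import *
for n in('top','scene'):
    im=cv2.imread(f'pics/{n}0.png'); im,l,o=orange(n,im); print(n,o)
im=cv2.imread('pics/top0.png')
x=im[195:300,275:355]; 
g=im.astype(int); m=((g.max(2)<115)).astype('uint8'); m[:200]=0;m[275:]=0;m[:,:280]=0;m[:,350:]=0
c=max(cv2.findContours(m,0,2)[0],key=cv2.contourArea); print(cv2.minAreaRect(c),cv2.contourArea(c))
y=im[195:300,180:355]
cv2.imwrite('pics/crop1.png',cv2.resize(x,None,fx=7,fy=5.7,interpolation=cv2.INTER_CUBIC)) if 0 else cv2.imwrite('pics/crop1.png',cv2.resize(x,None,fx=5.5,fy=5.5,interpolation=cv2.INTER_CUBIC))
E
```

```text
top [(4, [47, 133, 5, 13, 18], [48.8, 138.8]), (8, [31, 139, 14, 12, 46], [38.3, 145.1]), (19, [51, 147, 8, 9, 25], [54.4, 150.9]), (23, [38, 149, 17, 11, 50], [46.9, 154.7]), (33, [14, 159, 6, 10, 22], [16.3, 163.7]), (36, [261, 160, 14, 7, 23], [268.1, 164.4]), (38, [311, 236, 9, 16, 97], [315.3, 243.4]), (39, [299, 254, 19, 30, 382], [308.5, 268.7])]
scene [(2, [456, 151, 19, 12, 32], [465.7, 156.7]), (11, [501, 184, 35, 15, 175], [517.7, 191.9]), (13, [217, 187, 13, 12, 96], [223.5, 193.3]), (16, [490, 191, 26, 14, 51], [502.6, 198.0]), (19, [542, 195, 18, 19, 87], [550.0, 203.5]), (23, [293, 239, 15, 6, 29], [299.8, 242.3]), (32, [539, 309, 21, 22, 66], [549.5, 319.3])]
((313.7743225097656, 237.4535369873047), (45.14144515991211, 45.51594161987305), 11.633633613586426) 1843.5
```

View pics/crop1.png

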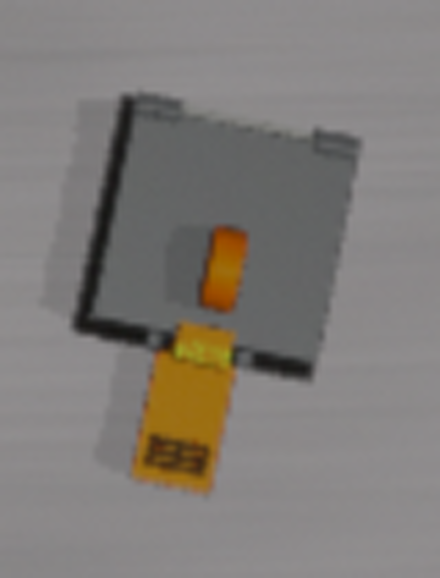

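The crop shows the cover corners at about (97,320), (318,365), (358,150) and (133,105). The pad's front edge runs from (133,478) to (212,492), and the disc is at (224,268).

```bash
python3 - <<'E'
from h import *
f=lambda a:np.array(a)/5.5+[275,195]-.4
c=plane('top',f([[97,320],[318,365],[358,150],[133,105]]),.068); print('cover',c.round(4))
p=plane('top',f([[133,478],[212,492]]),.044); print('pad front',p.round(4))
d=two([315.3,243.4],[223.5,193.3]); print('disc 2view',d.round(4), plane('top',[315.3,243.4],.105))
yaws=[np.arctan2(*(v[1],v[0])) for v in (c[3]-c[0],c[2]-c[1])]+[np.arctan2(-v[0],v[1]) for v in (c[0]-c[1],c[3]-c[2],p[0]-p[1])]
print(np.degrees(yaws))
# disc / lever axis
im,l,o=orange('top',cv2.imread('pics/top0.png'))
for i in(38,39):
    ys,xs=np.where(l==i); q=plane('top',np.c_[xs,ys],.1 if i==38 else .044)[:,:2]
    w,v=np.linalg.eigh(np.cov((q-q.mean(0)).T)); v=v[:,1]*np.sign(v[0,1]); print(i,q.mean(0),np.degrees(np.arctan2(v[1],v[0])))
yaw=np.median(yaws); R=Ro.from_euler('z',yaw).as_matrix()
print('origin from disc',d-R@[-.02,0,.1],'from cover',c.mean(0)-R@[-.0025,0,.068],'from pad',p.mean(0)-R@[-.115,0,.044])
E
```

```text
cover [[ 0.5161 -0.0547  0.068 ]
 [ 0.4941 -0.1502  0.068 ]
 [ 0.5874 -0.171   0.068 ]
 [ 0.6096 -0.073   0.068 ]]
pad front [[ 0.4467 -0.0695  0.044 ]
 [ 0.4397 -0.1042  0.044 ]]
disc 2view [ 0.5352 -0.1094  0.1   ] [[ 0.53532141 -0.10771494  0.105     ]]
[-11.05322368 -12.6020273  -12.95477911 -12.7643751  -11.48902074]
38 [ 0.53554097 -0.10804869] -12.418927575608935
39 [ 0.47719045 -0.09396472] -15.931785479838858
origin from disc [ 5.54689435e-01 -1.13721504e-01 -2.10259017e-05] from cover [ 5.54216819e-01 -1.12793274e-01  4.16333634e-17] from pad [ 5.55417389e-01 -1.11920753e-01  3.46944695e-17]
```

Request:
{"fn": "apply_moves", "kwargs": {
  "steps": [
    {"translation": [0.9, -0.98, 0], "rotation": [0, 0, 0]},
    {"translation": [0.9, -0.98, 0], "rotation": [0, 0, 0]},
    {"translation": [0.9, -0.98, 0], "rotation": [0, 0, 0]},
    {"translation": [0.9, -0.98, 0], "rotation": [0, 0, 0]},
    {"translation": [0.9, -0.98, 0], "rotation": [0, 0, 0]},
    {"translation": [0.9, -0.98, 0], "rotation": [0, 0, 0]},
    {"translation": [0.9, -0.98, 0], "rotation": [0, 0, 0]},
    {"translation": [0.9, -0.98, 0], "rotation": [0, 0, 0]},
    {"translation": [0.9, -0.98, 0], "rotation": [0, 0, 0]},
    {"translation": [0.9, -0.98, 0], "rotation": [0, 0, 0]}
  ],
  "jaw": 1,
  "newtons": 20
}}

```text
t: 0.93
eef_pos: [0.4204, 0.3995, 0.2264]
ee_rot: [3.141, 0.0, -0.296]
force: [-0.3, 0.4, -0.8]
width: 0.0267
gripper_force: 0.0
```

```bash
python3 -c "
import station;print([ (k,getattr(station,k)) for k in dir(station) if k[0]!='_' and not callable(getattr(station,k))])"
```

```text
[('hold_point_z', 0.0188)]
```

Request:
{"fn": "apply_moves", "kwargs": {
  "steps": [
    {"translation": [0.12, -1, 0], "rotation": [0, 0, 0.14]},
    {"translation": [0.12, -1, 0], "rotation": [0, 0, 0.14]},
    {"translation": [0.12, -1, 0], "rotation": [0, 0, 0.14]},
    {"translation": [0.12, -1, 0], "rotation": [0, 0, 0.14]},
    {"translation": [0.12, -1, 0], "rotation": [0, 0, 0.14]},
    {"translation": [0.12, -1, 0], "rotation": [0, 0, 0.14]},
    {"translation": [0.12, -1, 0], "rotation": [0, 0, 0.14]},
    {"translation": [0.12, -1, 0], "rotation": [0, 0, 0.14]},
    {"translation": [0.12, -1, 0], "rotation": [0, 0, 0.14]},
    {"translation": [0.12, -1, 0], "rotation": [0, 0, 0.14]}
  ]
}}

```text
t: 1.77
eef_pos: [0.4492, 0.1528, 0.2265]
ee_rot: [-3.141, 0.0, -0.217]
force: [-0.2, 0.3, 0.2]
width: 0.0004
gripper_force: 0.0
```

Request:
{"fn": "apply_moves", "kwargs": {
  "steps": [
    {"translation": [0, -0.96, 0], "rotation": [0, 0, 0]},
    {"translation": [0, -0.96, 0], "rotation": [0, 0, 0]},
    {"translation": [0, -0.96, 0], "rotation": [0, 0, 0]},
    {"translation": [0, -0.96, 0], "rotation": [0, 0, 0]},
    {"translation": [0, -0.96, 0], "rotation": [0, 0, 0]},
    {"translation": [0, -0.96, 0], "rotation": [0, 0, 0]},
    {"translation": [0, -0.96, 0], "rotation": [0, 0, 0]},
    {"translation": [0, -0.96, 0], "rotation": [0, 0, 0]},
    {"translation": [0, -0.96, 0], "rotation": [0, 0, 0]},
    {"translation": [0, -0.96, 0], "rotation": [0, 0, 0]}
  ]
}}

```text
t: 2.6
eef_pos: [0.4496, -0.0872, 0.2264]
ee_rot: [-3.142, 0.0, -0.217]
force: [0.6, 0.0, -0.7]
width: 0.0005
gripper_force: 0.0
```

Request:
{"fn": "apply_moves", "kwargs": {
  "steps": [
    {"translation": [0.007, -0.011, -0.15], "rotation": [0, 0, 0]},
    {"translation": [0.007, -0.011, -0.3], "rotation": [0, 0, 0]},
    {"translation": [0.007, -0.011, -0.45], "rotation": [0, 0, 0]},
    {"translation": [0.007, -0.011, -0.55], "rotation": [0, 0, 0]},
    {"translation": [0.007, -0.011, -0.62], "rotation": [0, 0, 0]},
    {"translation": [0.007, -0.011, -0.66], "rotation": [0, 0, 0]},
    {"translation": [0.007, -0.011, -0.68], "rotation": [0, 0, 0]},
    {"translation": [0.007, -0.011, -0.69], "rotation": [0, 0, 0]},
    {"translation": [0.007, -0.011, -0.69], "rotation": [0, 0, 0]},
    {"translation": [0.007, -0.011, -0.69], "rotation": [0, 0, 0]}
  ]
}}

```text
t: 3.43
eef_pos: [0.4516, -0.0907, 0.0547]
ee_rot: [-3.141, -0.001, -0.217]
force: [-0.2, 0.1, 0.4]
width: 0.0007
gripper_force: 0.0
```

Request:
{"fn": "apply_moves", "kwargs": {
  "steps": [
    {"translation": [0, 0, -0.02], "rotation": [0, 0, 0]},
    {"translation": [0, 0, -0.04], "rotation": [0, 0, 0]},
    {"translation": [0, 0, -0.05], "rotation": [0, 0, 0]},
    {"translation": [0, 0, -0.06], "rotation": [0, 0, 0]},
    {"translation": [0, 0, -0.07], "rotation": [0, 0, 0]},
    {"translation": [0, 0, -0.08], "rotation": [0, 0, 0]},
    {"translation": [0, 0, -0.09], "rotation": [0, 0, 0]},
    {"translation": [0, 0, -0.1], "rotation": [0, 0, 0]},
    {"translation": [0, 0, -0.1], "rotation": [0, 0, 0]},
    {"translation": [0, 0, -0.1], "rotation": [0, 0, 0]}
  ]
}}

```text
t: 4.27
eef_pos: [0.4507, -0.0914, 0.0288]
ee_rot: [3.141, 0.0, -0.219]
force: [0.3, -0.5, 1.0]
width: 0.0004
gripper_force: 0.0
```

Request:
{"fn": "apply_moves", "kwargs": {
  "steps": [
    {"translation": [0, 0, -0.01], "rotation": [0, 0, 0]},
    {"translation": [0, 0, -0.015], "rotation": [0, 0, 0]},
    {"translation": [0, 0, -0.02], "rotation": [0, 0, 0]},
    {"translation": [0, 0, -0.025], "rotation": [0, 0, 0]},
    {"translation": [0, 0, -0.03], "rotation": [0, 0, 0]},
    {"translation": [0, 0, -0.03], "rotation": [0, 0, 0]},
    {"translation": [0, 0, -0.035], "rotation": [0, 0, 0]},
    {"translation": [0, 0, -0.035], "rotation": [0, 0, 0]},
    {"translation": [0, 0, -0.035], "rotation": [0, 0, 0]},
    {"translation": [0, 0, -0.035], "rotation": [0, 0, 0]}
  ]
}}

```text
t: 5.1
eef_pos: [0.4509, -0.0913, 0.0203]
ee_rot: [-3.142, -0.0, -0.219]
force: [-0.3, 1.4, 1.1]
width: 0.0007
gripper_force: 0.0
```

```bash
python3 - <<'E'
from h import *
im=[grab_frame(n) for n in('top','scene')]
a=cv2.resize(im[0][200:310,270:370],(500,550),interpolation=2); b=cv2.resize(im[1][140:250,180:240],(300,550),interpolation=2)
cv2.imwrite('pics/p2.png',np.hstack([a,b])); print(get_state()['force'])
E
```

```text
[ 0.16022739 -0.04652192  0.03118586]
```

View pics/p2.png

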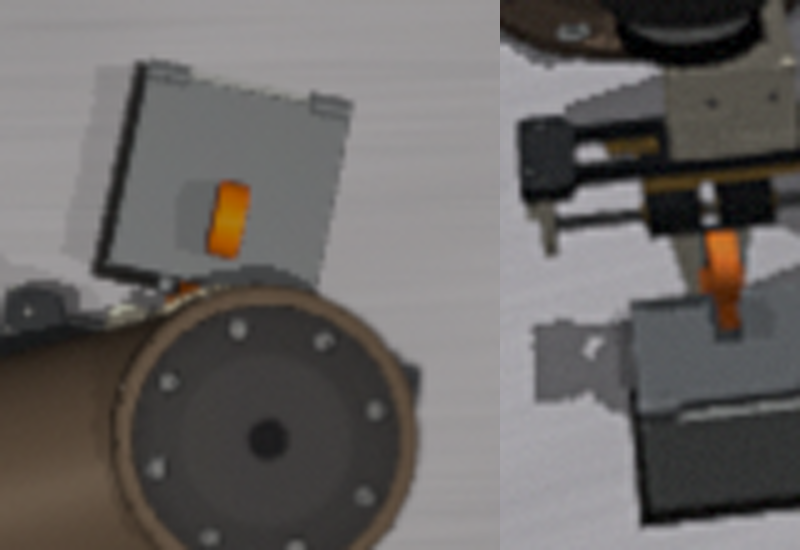

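The nose no longer overlaps the cover edge (top crop, near (185,290)) and the force is zero, so the lever looks snapped. I'll lift and move aside to check.

Request:
{"fn": "apply_moves", "kwargs": {
  "steps": [
    {"translation": [0, 0, 0.15], "rotation": [0, 0, 0]},
    {"translation": [0, 0, 0.3], "rotation": [0, 0, 0]},
    {"translation": [0, 0, 0.45], "rotation": [0, 0, 0]},
    {"translation": [0, 0, 0.6], "rotation": [0, 0, 0]},
    {"translation": [0, 0.1, 0.75], "rotation": [0, 0, 0]},
    {"translation": [0, 0.25, 0.85], "rotation": [0, 0, 0]},
    {"translation": [0, 0.4, 0.85], "rotation": [0, 0, 0]},
    {"translation": [0, 0.55, 0.85], "rotation": [0, 0, 0]},
    {"translation": [0, 0.6, 0.85], "rotation": [0, 0, 0]},
    {"translation": [0, 0.6, 0.85], "rotation": [0, 0, 0]}
  ],
  "jaw": 0
}}

```text
t: 6.03
eef_pos: [0.451, 0.0614, 0.2332]
ee_rot: [-3.141, -0.001, -0.215]
force: [0.5, -0.1, -0.0]
width: 0.0436
gripper_force: 0.0
```

```bash
python3 - <<'E'
from h import *
im=grab_frame('top')
cv2.imwrite('pics/p3.png',cv2.resize(im[195:300,275:355],None,fx=5.5,fy=5.5,interpolation=2)); print(get_state())
E
```

```text
{'t': 6.0833, 'q': array([ 5.67729462e-01, -1.82235545e-02, -4.38890293e-01, -1.13314482e-04,
       -1.14984989e+00,  7.87589154e-01]), 'qd': array([-0.04127159,  0.00025643, -0.01035795,  0.00184578, -0.00334784,
        0.02165004]), 'joint_efforts': array([  1.09174289, -27.06855297,  28.94987762,   6.74624071,
         0.17177179,  -0.32422436]), 'eef_pos': array([0.45074711, 0.060032  , 0.23291935]), 'ee_rot': array([-3.14132201e+00, -1.25231457e-04, -2.15524016e-01]), 'force': array([-0.51431056, -0.6106209 ,  0.14611247]), 'moment': array([-0.04850264, -0.01141092, -0.00166125]), 'gripper_force': 0.0, 'width': 0.043436171145746154}
```

View pics/p3.png

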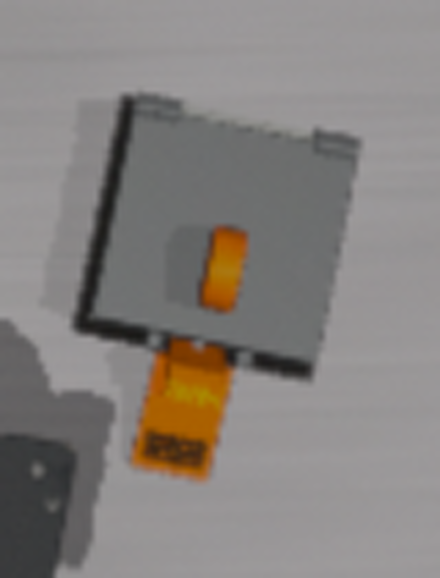

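The lever is down: its nose has swung out to about (195,390), away from the cover edge. Next I'll go to a tilted pose above the disc.

Request:
{"fn": "apply_moves", "kwargs": {
  "steps": [
    {"translation": [0.05, -0.13, 0], "rotation": [-0.04, -0.16, 0]},
    {"translation": [0.1, -0.26, 0], "rotation": [-0.07, -0.33, 0]},
    {"translation": [0.15, -0.4, 0], "rotation": [-0.11, -0.49, 0]},
    {"translation": [0.2, -0.53, 0], "rotation": [-0.14, -0.65, 0]},
    {"translation": [0.254, -0.655, 0], "rotation": [-0.18, -0.813, 0]},
    {"translation": [0.254, -0.655, -0.1], "rotation": [-0.18, -0.813, 0]},
    {"translation": [0.254, -0.655, -0.2], "rotation": [-0.18, -0.813, 0]},
    {"translation": [0.254, -0.655, -0.3], "rotation": [-0.18, -0.813, 0]},
    {"translation": [0.254, -0.655, -0.345], "rotation": [-0.18, -0.813, 0]},
    {"translation": [0.254, -0.655, -0.345], "rotation": [-0.18, -0.813, 0]}
  ]
}}

```text
t: 6.92
eef_pos: [0.5162, -0.1061, 0.1472]
ee_rot: [-3.141, -0.435, -0.219]
force: [-1.2, -0.3, 0.4]
width: 0.044
gripper_force: 0.0
```

```bash
cat > st.py <<'E'
from h import *
T=np.radians(-12.5);Rp=Ro.from_euler('z',T)
def rep():
    s=get_state(); R=Ro.from_euler('xyz',s['ee_rot']); z=R.apply([0,0,1]); g=s['eef_pos']-.0188*z
    pod=Rp.inv().apply(g-[.5548,-.1128,0])
    zp=Rp.inv().apply(z); yp=Rp.inv().apply(R.apply([0,1,0]))
    v=pod-[.045,0,.064]
    print('t',s['t'],'tcp',s['eef_pos'].round(4),'grasp in pod',pod.round(4),'tilt',np.degrees(np.arctan2(-zp[0],-zp[2])).round(2),'y',yp.round(3),
     'F',s['force'].round(1),'M',s['moment'].round(2),'w',s['width'],'gf',s['gripper_force'],'angle from grasp',np.degrees(np.arctan2(v[2],-v[0])-np.arctan2(36,65)).round(1),'r',np.hypot(v[0],v[2]).round(4))
    print(s['q'].round(2))
if __name__=='__main__': rep()
E
python3 st.py
```

```text
t 6.9167 tcp [ 0.5162 -0.1061  0.1472] grasp in pod [-0.0471 -0.0019  0.1643] tilt -24.94 y [-0.001 -1.    -0.   ] F [-1.2 -0.3  0.4] M [ 0.22  1.4  -0.05] w 0.043967021571331956 gf 0.0 angle from grasp 18.5 r 0.1361
[ 0.21 -0.05 -1.02  0.72 -0.27  0.48]
```

Joint 3 is at its limit with that forward tilt, so I'll return to vertical above the disc.

Request:
{"fn": "apply_moves", "kwargs": {
  "steps": [
    {"translation": [0.01, 0, 0.03], "rotation": [0.03, 0.14, 0]},
    {"translation": [0.03, 0, 0.03], "rotation": [0.07, 0.3, 0]},
    {"translation": [0.05, 0, 0.03], "rotation": [0.1, 0.47, 0]},
    {"translation": [0.06, 0, 0.03], "rotation": [0.14, 0.64, 0]},
    {"translation": [0.076, -0.008, 0.03], "rotation": [0.18, 0.813, 0]},
    {"translation": [0.076, -0.008, 0.03], "rotation": [0.18, 0.813, 0]},
    {"translation": [0.076, -0.008, 0.03], "rotation": [0.18, 0.813, 0]},
    {"translation": [0.076, -0.008, 0.03], "rotation": [0.18, 0.813, 0]},
    {"translation": [0.076, -0.008, 0.03], "rotation": [0.18, 0.813, 0]},
    {"translation": [0.076, -0.008, 0.03], "rotation": [0.18, 0.813, 0]}
  ]
}}

```text
t: 7.75
eef_pos: [0.5323, -0.1072, 0.1551]
ee_rot: [-3.141, 0.001, -0.218]
force: [-0.7, 0.1, 0.3]
width: 0.0441
gripper_force: 0.0
```

```bash
python3 st.py
```

```text
t 7.75 tcp [ 0.5323 -0.1072  0.1551] grasp in pod [-0.0231  0.0006  0.1739] tilt 0.06 y [ 0.    -1.    -0.001] F [-0.7  0.1  0.3] M [0.01 0.01 0.01] w 0.04411492983407733 gf 0.0 angle from grasp 29.2 r 0.1293
[ 0.16  0.2  -0.38 -0.   -0.99  1.19]
```

Request:
{"fn": "apply_moves", "kwargs": {
  "steps": [
    {"translation": [0.012, -0.006, -0.05], "rotation": [0, 0, 0]},
    {"translation": [0.012, -0.006, -0.1], "rotation": [0, 0, 0]},
    {"translation": [0.012, -0.006, -0.14], "rotation": [0, 0, 0]},
    {"translation": [0.012, -0.006, -0.18], "rotation": [0, 0, 0]},
    {"translation": [0.012, -0.006, -0.22], "rotation": [0, 0, 0]},
    {"translation": [0.012, -0.006, -0.25], "rotation": [0, 0, 0]},
    {"translation": [0.012, -0.006, -0.28], "rotation": [0, 0, 0]},
    {"translation": [0.012, -0.006, -0.295], "rotation": [0, 0, 0]},
    {"translation": [0.012, -0.006, -0.295], "rotation": [0, 0, 0]},
    {"translation": [0.012, -0.006, -0.295], "rotation": [0, 0, 0]}
  ]
}}

```text
t: 8.58
eef_pos: [0.5369, -0.1088, 0.081]
ee_rot: [-3.141, 0.002, -0.218]
force: [0.0, -0.5, 0.7]
width: 0.0435
gripper_force: 0.0
```

Request:
{"fn": "apply_moves", "kwargs": {
  "steps": [
    {"translation": [0, 0, 0], "rotation": [0, 0, 0]},
    {"translation": [0, 0, 0], "rotation": [0, 0, 0]},
    {"translation": [0, 0, 0], "rotation": [0, 0, 0]},
    {"translation": [0, 0, 0], "rotation": [0, 0, 0]},
    {"translation": [0, 0, 0], "rotation": [0, 0, 0]},
    {"translation": [0, 0, 0], "rotation": [0, 0, 0]},
    {"translation": [0, 0, 0], "rotation": [0, 0, 0]},
    {"translation": [0, 0, 0], "rotation": [0, 0, 0]},
    {"translation": [0, 0, 0], "rotation": [0, 0, 0]},
    {"translation": [0, 0, 0], "rotation": [0, 0, 0]}
  ],
  "jaw": 1,
  "newtons": 25
}}

```text
t: 9.42
eef_pos: [0.5369, -0.1087, 0.0812]
ee_rot: [-3.141, 0.001, -0.219]
force: [-1.1, 1.5, 2.3]
width: 0.0141
gripper_force: 25.0
```

```bash
python3 st.py; python3 - <<'E'
import numpy as np
from scipy.spatial.transform import Rotation as Ro
# TCP shift per tilt step of 3 deg, hinge relative: TCP in cover frame = (-65, 36-18.8)
Rp=Ro.from_euler('z',-12.5,degrees=True)
v=np.array([-.065,0,.036-.0188])
for a in range(0,61,3):
    r=lambda b:Ro.from_euler('y',b,degrees=True).apply(v)
    b=30*(a>30); print(a,(Rp.apply(r(a)-r(b))/.25).round(3), (Rp.apply([0,(a-b)/30,0])).round(3))
E
```

```text
t 9.4167 tcp [ 0.5369 -0.1087  0.0812] grasp in pod [-0.0183  0.0002  0.1   ] tilt 0.06 y [-0.    -1.    -0.001] F [-1.1  1.5  2.3] M [ 0.62  0.22 -0.3 ] w 0.014092918941939895 gf 24.9880251288414 angle from grasp 0.6 r 0.0729
[ 0.16  0.29 -0.45 -0.   -0.82  1.2 ]
0 [0. 0. 0.] [0. 0. 0.]
3 [ 0.004 -0.001  0.014] [0.022 0.098 0.   ]
6 [ 0.008 -0.002  0.027] [0.043 0.195 0.   ]
9 [ 0.014 -0.003  0.04 ] [0.065 0.293 0.   ]
12 [ 0.02  -0.004  0.053] [0.087 0.391 0.   ]
15 [ 0.026 -0.006  0.065] [0.108 0.488 0.   ]
18 [ 0.033 -0.007  0.077] [0.13  0.586 0.   ]
21 [ 0.041 -0.009  0.089] [0.152 0.683 0.   ]
24 [ 0.049 -0.011  0.1  ] [0.173 0.781 0.   ]
27 [ 0.058 -0.013  0.111] [0.195 0.879 0.   ]
30 [ 0.068 -0.015  0.121] [0.216 0.976 0.   ]
33 [ 0.01  -0.002  0.01 ] [0.022 0.098 0.   ]
36 [ 0.02  -0.005  0.019] [0.043 0.195 0.   ]
39 [ 0.031 -0.007  0.028] [0.065 0.293 0.   ]
42 [ 0.043 -0.009  0.036] [0.087 0.391 0.   ]
45 [ 0.054 -0.012  0.043] [0.108 0.488 0.   ]
48 [ 0.066 -0.015  0.05 ] [0.13  0.586 0.   ]
51 [ 0.079 -0.017  0.056] [0.152 0.683 0.   ]
54 [ 0.091 -0.02   0.061] [0.173 0.781 0.   ]
57 [ 0.104 -0.023  0.066] [0.195 0.879 0.   ]
60 [ 0.117 -0.026  0.07 ] [0.216 0.976 0.   ]
```

The disc is gripped, with a width of 14.1 mm. I'll raise the cover 15° first.

Request:
{"fn": "apply_moves", "kwargs": {
  "steps": [
    {"translation": [0.002, 0, 0.007], "rotation": [0.011, 0.049, 0]},
    {"translation": [0.004, -0.001, 0.014], "rotation": [0.022, 0.098, 0]},
    {"translation": [0.006, -0.001, 0.02], "rotation": [0.032, 0.146, 0]},
    {"translation": [0.008, -0.002, 0.027], "rotation": [0.043, 0.195, 0]},
    {"translation": [0.014, -0.003, 0.04], "rotation": [0.065, 0.293, 0]},
    {"translation": [0.017, -0.004, 0.047], "rotation": [0.076, 0.342, 0]},
    {"translation": [0.02, -0.004, 0.053], "rotation": [0.087, 0.391, 0]},
    {"translation": [0.023, -0.005, 0.059], "rotation": [0.097, 0.44, 0]},
    {"translation": [0.026, -0.006, 0.065], "rotation": [0.108, 0.488, 0]},
    {"translation": [0.026, -0.006, 0.065], "rotation": [0.108, 0.488, 0]}
  ],
  "newtons": 35
}}

```text
t: 10.25
eef_pos: [0.5432, -0.1103, 0.0975]
ee_rot: [-3.142, 0.266, -0.219]
force: [-3.5, 3.1, 8.9]
width: 0.0137
gripper_force: 35.0
```

```bash
python3 st.py
```

```text
t 10.25 tcp [ 0.5432 -0.1103  0.0975] grasp in pod [-0.0069 -0.      0.1157] tilt 15.25 y [-0.001 -1.    -0.   ] F [-3.5  3.1  8.9] M [ 1.02  0.69 -0.58] w 0.013746396965499171 gf 35.01059532165527 angle from grasp 15.9 r 0.0732
[ 0.09  0.44 -0.18 -0.09 -1.21  1.3 ]
```

Request:
{"fn": "apply_moves", "kwargs": {
  "steps": [
    {"translation": [0.005, -0.001, 0.015], "rotation": [0.022, 0.098, 0]},
    {"translation": [0.013, -0.003, 0.027], "rotation": [0.043, 0.195, 0]},
    {"translation": [0.021, -0.005, 0.038], "rotation": [0.065, 0.293, 0]},
    {"translation": [0.03, -0.007, 0.049], "rotation": [0.087, 0.391, 0]},
    {"translation": [0.04, -0.009, 0.059], "rotation": [0.108, 0.488, 0]},
    {"translation": [0.05, -0.011, 0.069], "rotation": [0.13, 0.586, 0]},
    {"translation": [0.06, -0.014, 0.078], "rotation": [0.152, 0.683, 0]},
    {"translation": [0.071, -0.016, 0.087], "rotation": [0.173, 0.781, 0]},
    {"translation": [0.083, -0.018, 0.095], "rotation": [0.195, 0.879, 0]},
    {"translation": [0.094, -0.021, 0.102], "rotation": [0.216, 0.976, 0]}
  ]
}}

```text
t: 11.08
eef_pos: [0.567, -0.1159, 0.1228]
ee_rot: [3.141, 0.789, -0.219]
force: [-0.1, -1.0, 1.6]
width: 0.0142
gripper_force: 35.0
```

```bash
python3 st.py; python3 - <<'E'
from h import *
im=[grab_frame(n) for n in('top','scene')]
a=cv2.resize(im[0][180:290,270:370],(500,550),interpolation=2); b=cv2.resize(im[1][140:250,180:240],(300,550),interpolation=2)
cv2.imwrite('pics/p4.png',np.hstack([a,b]))
E
```

```text
t 11.0833 tcp [ 0.567  -0.1159  0.1228] grasp in pod [ 0.0259 -0.0004  0.136 ] tilt 45.21 y [-0.001 -1.     0.   ] F [-0.1 -1.   1.6] M [-0.02 -2.26 -0.78] w 0.014177504562992533 gf 35.0025200843811 angle from grasp 46.2 r 0.0745
[ 0.02  0.78  0.33 -0.18 -1.88  1.35]
```

View pics/p4.png

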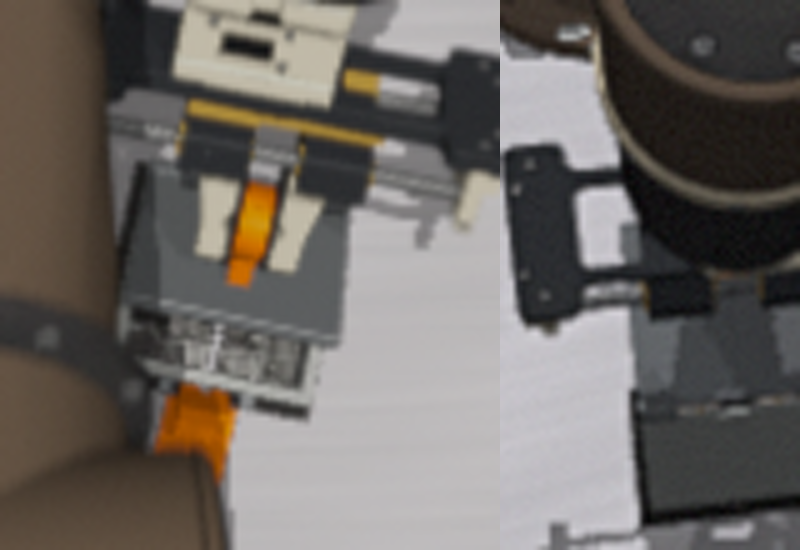

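The cover is following the gripper at about 45°, with the contacts in view and the disc held at (255,225). Now the last 14°.

Request:
{"fn": "apply_moves", "kwargs": {
  "steps": [
    {"translation": [0.008, -0.002, 0.005], "rotation": [0.014, 0.065, 0]},
    {"translation": [0.016, -0.004, 0.009], "rotation": [0.029, 0.13, 0]},
    {"translation": [0.024, -0.006, 0.013], "rotation": [0.043, 0.195, 0]},
    {"translation": [0.033, -0.008, 0.017], "rotation": [0.058, 0.26, 0]},
    {"translation": [0.041, -0.009, 0.02], "rotation": [0.072, 0.326, 0]},
    {"translation": [0.05, -0.011, 0.023], "rotation": [0.087, 0.391, 0]},
    {"translation": [0.058, -0.013, 0.025], "rotation": [0.101, 0.456, 0]},
    {"translation": [0.058, -0.013, 0.025], "rotation": [0.101, 0.456, 0]},
    {"translation": [0.058, -0.013, 0.025], "rotation": [0.101, 0.456, 0]},
    {"translation": [0.058, -0.013, 0.025], "rotation": [0.101, 0.456, 0]}
  ]
}}

```text
t: 12.02
eef_pos: [0.5807, -0.1191, 0.1288]
ee_rot: [3.14, 1.033, -0.22]
force: [-3.4, -2.0, 2.3]
width: 0.0143
gripper_force: 35.0
```

Request:
{"fn": "apply_moves", "kwargs": {
  "steps": [
    {"translation": [0, 0, 0], "rotation": [0, 0, 0]},
    {"translation": [0, 0, 0], "rotation": [0, 0, 0]},
    {"translation": [0, 0, 0], "rotation": [0, 0, 0]},
    {"translation": [0, 0, 0], "rotation": [0, 0, 0]},
    {"translation": [0, 0, 0], "rotation": [0, 0, 0]},
    {"translation": [0, 0, 0], "rotation": [0, 0, 0]},
    {"translation": [0, 0, 0], "rotation": [0, 0, 0]},
    {"translation": [0, 0, 0], "rotation": [0, 0, 0]},
    {"translation": [0, 0, 0], "rotation": [0, 0, 0]},
    {"translation": [0, 0, 0], "rotation": [0, 0, 0]}
  ]
}}

```text
t: 12.85
eef_pos: [0.5808, -0.1191, 0.1288]
ee_rot: [3.14, 1.032, -0.22]
force: [-4.8, -3.0, -0.2]
width: 0.0141
gripper_force: 35.0
```

```bash
python3 st.py; python3 - <<'E'
from h import *
im=[grab_frame(n) for n in('top','scene')]
a=cv2.resize(im[0][180:290,270:370],(500,550),interpolation=2); b=cv2.resize(im[1][140:250,180:240],(300,550),interpolation=2)
cv2.imwrite('pics/p5.png',np.hstack([a,b]))
E
```

```text
t 12.85 tcp [ 0.5808 -0.1191  0.1288] grasp in pod [ 0.0429 -0.0005  0.1385] tilt 59.12 y [-0.001 -1.     0.001] F [-4.8 -3.  -0.2] M [-0.82 -1.98  0.47] w 0.014061022705098996 gf 34.99504745006561 angle from grasp 59.4 r 0.0745
[-0.    0.95  0.54 -0.22 -2.17  1.33]
```

View pics/p5.png

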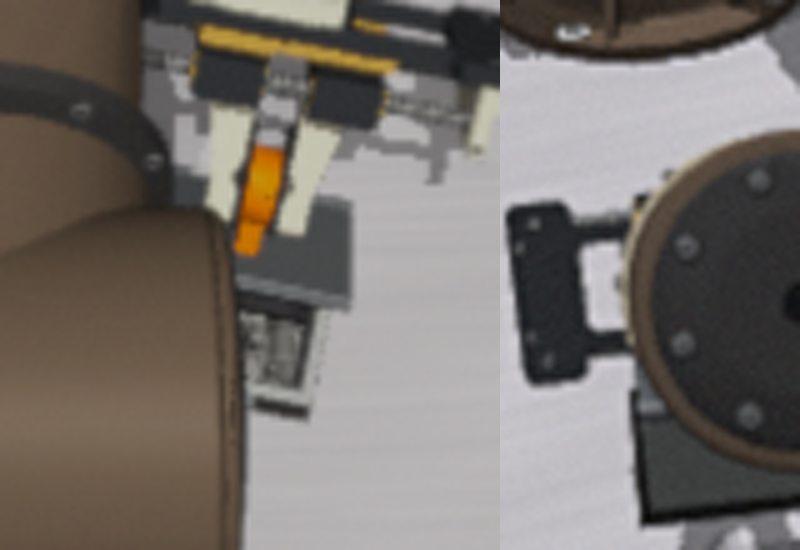

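The disc is still held at (260,200), and the cover's front-right corner is at about (350,305). I'll check the angle against that corner and hand in if it fits.

```bash
python3 - <<'E'
from st import *
for a in(50,55,60,65):
    p=Ro.from_euler('y',a,degrees=True).apply([[-.095,-.05,.004],[-.095,-.05,-.004]])+[.045,0,.064]
    u=project('top',Rp.apply(p)+[.5548,-.1128,0]); print(a,((u-[270,180]+.4)*5).round(0).tolist())
s=get_state();print(s['qd'].round(3))
E
```

```text
50 [[348.0, 321.0], [344.0, 335.0]]
55 [[352.0, 306.0], [348.0, 321.0]]
60 [[356.0, 290.0], [352.0, 305.0]]
65 [[360.0, 272.0], [356.0, 289.0]]
[ 0.001  0.001  0.    -0.001  0.001  0.001]
```

```bash
python3 -c "
from station import *
print(job_done())"
```

```text
the job is handed in; nothing more can be done
None
```

The orange lever is clicked down and staying down by itself, and the gripper is holding the orange pod's cover steady at about 59–60°; the job was handed in at about 13 s without touching the other objects.

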